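Pack the card cases behind the sliding stop, then tip the pegs into the space left

TASK

Stand every card-deck case upright in the beige tray, broad faces parallel to the tall fixed end wall, in the space between that wall and the sliding stop, and push the stop up snug so that the row has no play. Only then swing the lid of the teal tub fully back past its click until it rests open at its stop, tip the tub by its side handle right over so that all three orange pegs tumble into the free end of the tray, set the tub back level and shut its lid. The cases must still be packed snug at the end; never tip the tub with its lid not fully back, and leave the incense holder, earring stand and coat hanger where they are.

Things in the scene. Friction and masses are not known exactly. Their poses are not given: they have to be found in the camera images.
- tray: Beige plastic tray, fixed. Origin: under the floor, mid-width, 150 mm from the packing wall; x across, y along, z up. Trough inside: 110 mm wide (x -55..55), 285 mm long (y -150..135), floor 4 mm up; side walls and +y end wall 35 mm high, 4 mm thick; at -y the tall packing wall, inner face at y = -150, top 84 mm up. Beyond the +y end (to y = 219) a bracket carries the tub.
- stop (a joint): Sliding stop, metres: equals the clear gap between the packing wall's inner face and the stop's face (range 0 to 0.165). It starts wide open (0.154 to 0.164), slides along the tray's y with about 1.5 N friction and stays where it is left. n cases in a tight row make it read n x 0.026.
- stop_face (a point): The cream sliding stop plate, 106 mm wide, 74 mm tall (1 to 75 mm above the tray floor), 8 mm thick. Origin: on the face towards the packing wall, centre, at tray-floor level; same axes as the tray (the plate's back is at y = 8). On its back it carries the grey handle.
- stop_grip (a point): Point to grip on the stop's upright grey handle: bar 12 mm (tray x) by 14 mm (tray y), standing 30 mm behind the face, its top 14 mm above this point; a 12 mm wide arm joins it to the plate 30 to 42 mm below this point.
- tub (a joint): Tilt of the tub, rad: 0 level (at rest), grows as it tips over towards the tray trough, up to 2.0 (hard stop); damped. With the lid back, beyond about 1.15 it sinks on by itself to 2.0 within about 3 s, below about 0.8 it sinks back level. The pegs are out by about 1.7.
- tub_hinge (a point): On the tub's tipping axis (parallel to the tray's x), mid-width; 138 mm along tray y, 55 mm above the ledge. Positive tilt carries up into the tray's -y direction.
- tub_grip (a point): Point to grip on the tub's upright grey side handle: bar 12 mm (tray x) by 14 mm, 110 mm to the tray's -x side of mid-tub; at rest 40 mm in tray +y from the tipping axis and 70 mm above it. Bar top 16 mm above this point; the arm to the tub 34 to 46 mm below. Turns with the tub; pinched across its 12 mm (along tray x) it can turn between the fingers.
- lid (a joint): Opening of the tub's lid relative to the tub, rad: 0 shut, 2.4 fully back against its stop. An over-centre spring snaps it shut below about 1.6 to 1.7 and holds it fully back beyond (under 0.15 N m to move it); fully back it also stays while the tub is tipped.
- lid_hinge (a point): On the lid's hinge axis (parallel to the tray's x), mid-width, on the tub's rim far from the trough; 70 mm along tray y and 50 mm above the tub's axis when the tub is level.
- lid_tab (a point): Point to grip on the lid's grey tab, 132 mm from the lid hinge. Shut, it points in tray -y from the hinge, 110 mm above the ledge. Tab 12 mm wide (tray x), 8 mm thick, reaching 30 mm inward to the lid's edge, 19 mm outward to its end. Opening carries it up and over to tray +y. Pinched across its 12 mm (along tray x) it can turn between the fingers.
- case1: Navy blue hard plastic card-deck case standing upright, 62 mm wide (its x), 26 mm thick (its y), 80 mm tall, about 100 g with a weighted foot, slick, a white panel on both broad faces, identical but for colour. Origin: centre of its underside. Either way round is fine. May be absent.
- case2: Dark red hard plastic card-deck case standing upright, 62 mm wide (its x), 26 mm thick (its y), 80 mm tall, about 100 g with a weighted foot, slick, a white panel on both broad faces, identical but for colour. Origin: centre of its underside. Either way round is fine. May be absent.
- case3: Green hard plastic card-deck case standing upright, 62 mm wide (its x), 26 mm thick (its y), 80 mm tall, about 100 g with a weighted foot, slick, a white panel on both broad faces, identical but for colour. Origin: centre of its underside. Either way round is fine. May be absent.
- case4: Mustard yellow hard plastic card-deck case standing upright, 62 mm wide (its x), 26 mm thick (its y), 80 mm tall, about 100 g with a weighted foot, slick, a white panel on both broad faces, identical but for colour. Origin: centre of its underside. Either way round is fine. May be absent.
- case5: Purple hard plastic card-deck case standing upright, 62 mm wide (its x), 26 mm thick (its y), 80 mm tall, about 100 g with a weighted foot, slick, a white panel on both broad faces, identical but for colour. Origin: centre of its underside. Either way round is fine. May be absent.
- peg1: Orange plastic clothes peg, 10 x 56 x 12 mm (its y along its length), about 12 g, at first inside the shut tub. Origin: centre of its underside.
- peg2: Orange plastic clothes peg, 10 x 56 x 12 mm (its y along its length), about 12 g, at first inside the shut tub. Origin: centre of its underside.
- peg3: Orange plastic clothes peg, 10 x 56 x 12 mm (its y along its length), about 12 g, at first inside the shut tub. Origin: centre of its underside.
- incense_holder: Small blue ceramic incense holder, 68 mm across, 26 mm tall (with a stick to 55 mm). Bystander: leave it. Origin: centre of its underside.
- earring_stand: Clear acrylic T-shaped earring stand, base 70 x 100 mm, 128 mm tall, bar 110 mm along its y. Bystander: leave it. Origin: centre of its underside.
- coat_hanger: Wooden coat hanger lying flat at the far side, 380 mm along its y, 20 mm thick. Bystander: leave it. Origin: at ledge level under the tip of its steel hook, which points to the robot.
Mind the look-alikes: they are no part of the job. Of the things like the case3, leave any that is brown; of the rest the larger one is meant.

How it is judged:
By the outcome, as a careful person would: the job done as asked, in the order asked, and still so for the second after the job is handed in, with the robot touching nothing.
Of case1, case2, case3, case4, case5 only 3 to 5 are there at a start; the rules pass over those that are not, and their reading is None.
At some moment in a run one of case1, case2, case3, case4, case5 may be knocked a few centimetres aside while the robot is not near it.
It also fails if it takes over 208 s, if anything falls off the work surface, if the arm or the gripper's body presses on something with over 40 N, if the wrist force passes 120 N, or if a joint passes its speed limit or range.

ROBOT

A 6-joint arm with a two-finger parallel gripper is mounted at the origin on the work surface. World frame = base frame: x ahead of the robot, y to its left, z up, the work surface at z = 0. Lengths are in mm, angles in degrees, forces in N, time in s.
With the tool pointing down it reaches from about 375 to 925 mm from the base axis. Payload 5.7 kg.
Tool frame: the origin (TCP) lies at the very end of the fingers, on their centre line; the grasp point (between the pads) lies 19 mm behind it; z points along the fingers, y is the line along which they close (so a half turn about z gives the same grasp; the last joint's range is limited). The gripper opens to 88 mm and grips with 3 to 60 N. Pads are 20 mm wide; open, the fingers measure 115 mm over their backs; the gripper's body (75 mm by 178 mm) begins 61 mm behind the grasp point.
Start: joints at [61.759, 20.558, 86.54, -0, 72.909, -6.595], TCP at [221.316, 557.657, 222.623] pointing down, gripper open.
Joint ranges: [-170.27, 170.27], [-57.76, 135], [12.27, 136.19], [-55.21, 235.2], [11.17, 155.16], [-170.74, 170.74]. Speed limits (degrees/s): [136.94, 136.94, 180, 180, 180, 180].

INTERFACE

Orientations are given as [roll, pitch, yaw] about the fixed x, y, z axes, in that order (R = Rz(yaw) Ry(pitch) Rx(roll)).
In Python, from cell import sense, capture, finish_job gives the robot as it stands.
- The arm moves only by the tool servo_tool, never from a script. Its argument "rows" is text: rows parted by semicolons, each of 4 numbers parted by spaces: the shift along the tool's x, y, z normalised to -1 to 1, where 1 is 0.1 m, then the turn about the tool's z normalised to -1 to 1, where 1 is 360 degrees. In form: tx ty tz spin; .... A call has 1 to 12 rows; each row shifts and turns the commanded pose from where the row before left it, along the tool's axes as they then stand; what a row does not reach is not made up. A row lasts 1/8 s, in which the tool goes at most 62.5 mm and 10.7 degrees, less where a joint would pass 70% of its speed; a pose out of reach is approached as far as the arm can. A call with a number of a shift or a turn outside -1 to 1 is refused whole. A call with a gripper value outside its range is refused whole. "fingers" is the gripper's target within -1 to 1 (shut at 1, half-way at 0, fully open at -1), set as the call begins (left out, the last holds). The fingers move at their own pace and stop on an object; "squeeze" is the grip in N (left out, the last holds). Time passes only in rows, so rows that do not move let the fingers close. It gives the time, the measured TCP pose, the force, the opening and the grip force at its end, in the units of the state.
- sense(): the state, without advancing time (a new reading comes with each control period).
- capture(name): name is "scene" or "top" or "wrist"; returns a dict with "image" (420x560x3 uint8, red, green, blue), "K" (3x3 intrinsics, pixels), "dist" ([k1, k2, p1, p2, k3] as OpenCV has them; the pictures are not rectified), "origin" and "attitude" of the camera in the world. Camera axes: x right, y down, z forward; pixel columns grow to the right and rows downward; lengths in mm; the calibration is good to about 2 mm. A picture is of the moment at which its call begins. There is no depth.
- finish_job(): hands the job in; it is judged then, once.
The state is a dict: "time_s": time; "joint_pos": joint angles; "joint_vel": joint speeds; "joint_efforts": joint torques, N m; "eef_pos": TCP position; "ee_rot": TCP orientation; "wrist_force": force on the tool from outside, world axes, zero at the start; "torque": the same for the moment, N m; "opening": finger opening in mm; "finger_force": force on a finger pad.
Only numpy, scipy, OpenCV 4.12 (cv2) and the standard library are available. Lean on these libraries where they do the work, as an engineer would, in place of code of your own. Each camera call takes 0.05 s, during which the arm holds its last target. There are 200 camera calls.

## Working session

There is one attempt and no reset: what is moved stays moved. The work goes in short steps, Python scripts to look and compute and a tool call to move; the robot and the scene stay as the last step left them, time stands still between calls to the robot, and variables do not carry over. Pictures are saved under pics/ and viewed, at most 14 in all, crops included, and the job is handed in when it is done.

Besides the shell and the picture viewer there is one more tool, called after "Call:" in YAML: its name, and indented under it one key for each argument. servo_tool: Moves the arm, as the interface text tells. Its arguments: {"type":"object","properties":{"rows":{"type":"string"},"fingers":{"type":"number"},"squeeze":{"type":"number"}},"required":["rows"]}

```bash
ls; mkdir -p pics; cat > h.py <<'E'
import numpy as np, cv2
from cell import sense, capture, finish_job
def snap(name, f):
    c=capture(name); cv2.imwrite('pics/'+f+'.png', c['image'][:,:,::-1]); 
    import pickle; pickle.dump(c,open('pics/'+f+'.pkl','wb')); return c
E
python3 - <<'E'
from h import *
for n in ('scene','top'):
    c=snap(n,n+'0'); print(n,c['K'],c['dist'],c['origin'],c['attitude'])
c=snap('wrist','w0');print(c['K'],c['origin'],c['attitude'])
print(sense())
a=[cv2.imread('pics/%s0.png'%n) for n in('scene','top')]
E
```

```text
pics
scene [[423.15030246   0.         276.72033219]
 [  0.         423.15030246 210.39919328]
 [  0.           0.           1.        ]] [-0.07790754  0.          0.          0.          0.        ] [1211.75547891 -460.13792786  626.86412258] [-125.45013339    1.21070062   64.20971486]
top [[427.31798374   0.         279.06564917]
 [  0.         427.31798374 212.86076114]
 [  0.           0.           1.        ]] [-0.01030275  0.          0.          0.          0.        ] [ 387.6622966  -154.9454066  1026.74007505] [-170.13034623    0.3751153   -91.53535901]
[[359.54725087   0.         278.94303104]
 [  0.         359.54725087 211.31115238]
 [  0.           0.           1.        ]] [145.17229932 588.00108103 384.14161251] [162.6557502    0.18988449  68.40174975]
{'time_s': 0.15, 'joint_pos': array([ 6.17595768e+01,  2.05899927e+01,  8.65832508e+01,  6.47534282e-04,
        7.29070675e+01, -6.59465042e+00]), 'joint_vel': array([-0.0006148 , -0.12776385, -0.06683077,  0.03106805, -0.0031736 ,
       -0.06921141]), 'joint_efforts': array([ 9.82636702e-04, -5.15755498e+01, -2.71009183e+01,  6.76299445e-02,
        3.06374521e-02, -2.86614124e-05]), 'eef_pos': array([221.0793608 , 557.23528237, 221.99662147]), 'ee_rot': array([-1.79920291e+02, -9.83784168e-03,  1.58354030e+02]), 'wrist_force': array([ 0.50474545,  0.9993662 , -0.15487485]), 'torque': array([-0.02731039,  0.02943089,  0.00513827]), 'finger_force': 0.0, 'opening': 88.00976475196758}
```

View pics/scene0.png

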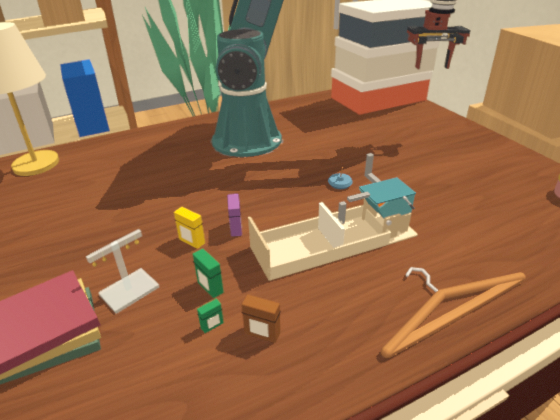

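View pics/top0.png

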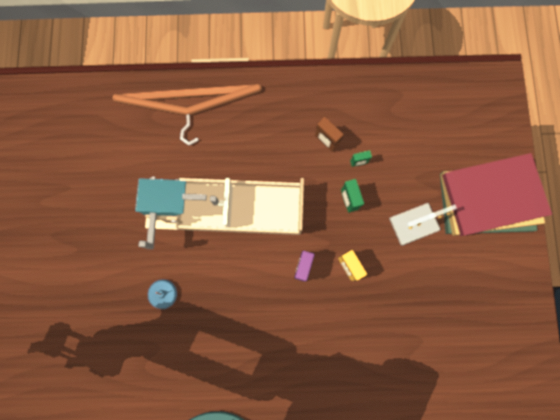

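The scene holds cases purple (305,266 in top), yellow (352,266) and large green (352,196). The small green (362,158) and the brown (329,132) are look-alikes. The tray runs from the tub (160,196) to the packing wall (302,206). I'll enlarge both views for pixel readings.

```bash
python3 - <<'E'
from h import *
def crop(f,x0,y0,x1,y1,s,o):
    a=cv2.imread('pics/'+f+'.png')[y0:y1,x0:x1]; a=cv2.resize(a,None,fx=s,fy=s,interpolation=cv2.INTER_CUBIC)
    for x in range((x0//20+1)*20,x1,20):
        cv2.line(a,(int((x-x0)*s),0),(int((x-x0)*s),6),(255,255,255),1); cv2.putText(a,str(x),(int((x-x0)*s)-10,16),0,.35,(255,255,255),1)
    for y in range((y0//20+1)*20,y1,20):
        cv2.line(a,(0,int((y-y0)*s)),(6,int((y-y0)*s)),(255,255,255),1); cv2.putText(a,str(y),(8,int((y-y0)*s)+4),0,.35,(255,255,255),1)
    cv2.imwrite('pics/'+o+'.png',a)
crop('top0',125,165,385,295,3,'tc')
crop('scene0',160,140,425,335,3,'sc')
E
```

```text
(no output)
```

View pics/tc.png

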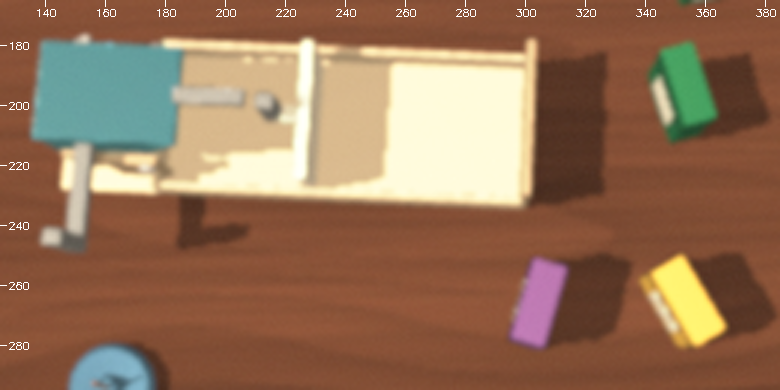

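View pics/sc.png

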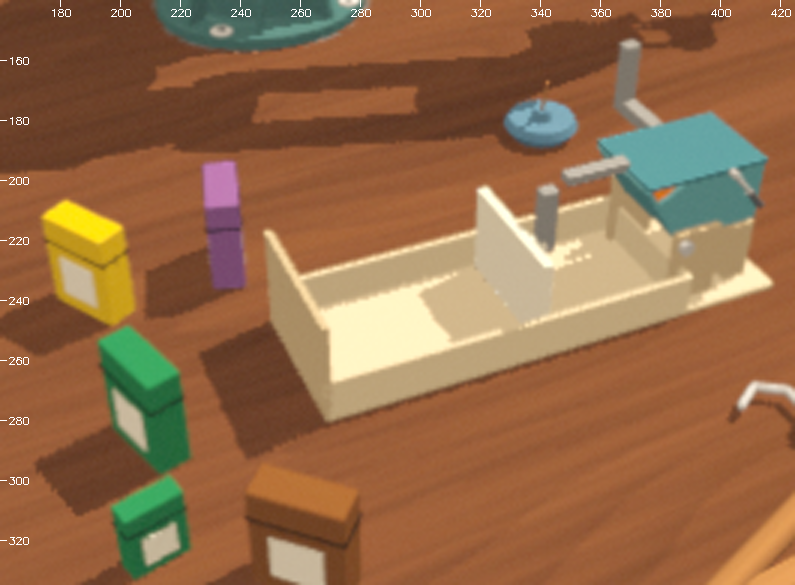

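```bash
cat >> h.py <<'E'
import pickle
from scipy.spatial.transform import Rotation as Ro
from scipy.optimize import least_squares
def load(f): return pickle.load(open('pics/'+f+'.pkl','rb'))
def proj(c,P):
    R=Ro.from_euler('xyz',c['attitude'],degrees=True).as_matrix()
    P=np.asarray(P,float).reshape(-1,3)
    r=R.T; t=-r@np.array(c['origin'])
    return cv2.projectPoints(P,cv2.Rodrigues(r)[0],t,np.array(c['K']),np.array(c['dist'],float))[0].reshape(-1,2)
def ray(c,uv):
    n=cv2.undistortPoints(np.array([[uv]],float),np.array(c['K']),np.array(c['dist'],float)).ravel()
    R=Ro.from_euler('xyz',c['attitude'],degrees=True).as_matrix()
    d=R@np.array([n[0],n[1],1]); return np.array(c['origin']),d/np.linalg.norm(d)
def atz(c,uv,z):
    o,d=ray(c,uv); return o+d*(z-o[2])/d[2]
def tri(obs):
    A=0;b=0
    for c,uv in obs:
        o,d=ray(c,uv); M=np.eye(3)-np.outer(d,d); A=A+M; b=b+M@o
    return np.linalg.solve(A,b)
E
python3 - <<'E'
from h import *
T,S=load('top0'),load('scene0')
t=lambda *p:[(125+u/3,165+v/3) for u,v in p]
s=lambda *p:[(160+u/3,140+v/3) for u,v in p]
# cases: order top quad & scene quad matched below
cs={'green':(t((664,51),(693,42),(717,115),(686,126)),s((127,326),(181,372),(149,387),(99,341))),
'purple':(t((534,257),(567,265),(545,347),(511,338)),s((240,206),(205,207),(203,164),(235,161))),
'yellow':(t((650,270),(684,254),(727,328),(691,348)),s((125,232),(101,250),(42,217),(66,200)))}
def tri_c(a,b): return tri([(T,np.mean(a,0)),(S,np.mean(b,0))])
for k,(a,b) in cs.items():
    print(k,'centre',tri_c(a,b).round(1))
    q=np.array([atz(T,p,80)[:2] for p in a]); d1=(q[1]-q[0]+q[2]-q[3])/2; d2=(q[2]-q[1]+q[3]-q[0])/2
    print('  topview ctr',q.mean(0).round(1),'thick',np.linalg.norm(d1).round(1),'wide',np.linalg.norm(d2).round(1),'yaw wide',np.degrees(np.arctan2(d2[1],d2[0])).round(1))
    q=np.array([atz(S,p,80)[:2] for p in b]);print('  scene',q.mean(0).round(1), [np.linalg.norm(q[i]-q[i-1]).round() for i in range(4)],[np.degrees(np.arctan2(*(q[i]-q[i-1])[::-1])).round() for i in range(4)])
# tray points
pts={'wall+x top':((537,40),(329,327)),'wall-x top':((530,205),(265,231))}
for k,(a,b) in pts.items(): print(k,tri([(T,t(a)[0]),(S,s(b)[0])]).round(1))
for k,p,z in [('wall+x base',(330,420),0)]: print(k,atz(S,s(p)[0],z).round(1))
for k,p,z in [('wall+x',(537,40),84),('wall-x',(530,205),84),('stop+x',(308,39),79),('stop-x',(300,181),79),('side-x end',(158,192),39),('side-x wallend',(522,207),39),('side+x',(165,40),39),('lidc1',(40,41),110),('lidc2',(183,49),110),('lidc3',(175,148),110),('lidc4',(32,137),110)]: print(k,atz(T,t(p)[0],z).round(1))
for k,a,b in [('stop handle top',(268,102),(547,188)),('tub handle top',(50,236),(629,43)),('tab end',(241,96),(566,177)),('stop +x',(308,40),(549,264))]:
    print(k,tri([(T,t(a)[0]),(S,s(b)[0])]).round(1))
for k,p in [('smallgreen',(362,158)),('brown',(329,130)),('incense',(162,294))]: print(k,atz(T,p,50).round())
E
```

```text
green centre [ 594.4 -326.9   77.1]
  topview ctr [ 593.9 -326.3] thick 24.1 wide 59.3 yaw wide -166.3
  scene [ 596.9 -327.7] [np.float64(22.0), np.float64(61.0), np.float64(23.0), np.float64(59.0)] [np.float64(106.0), np.float64(16.0), np.float64(-80.0), np.float64(-165.0)]
purple centre [ 433.1 -207.3   77. ]
  topview ctr [ 433.3 -206.6] thick 25.3 wide 61.8 yaw wide 162.4
  scene [ 436.4 -209. ] [np.float64(62.0), np.float64(26.0), np.float64(59.0), np.float64(25.0)] [np.float64(-18.0), np.float64(-115.0), np.float64(161.0), np.float64(72.0)]
yellow centre [ 431.6 -317.1   74.3]
  topview ctr [ 431.6 -315.6] thick 29.2 wide 62.6 yaw wide -153.8
  scene [ 438.8 -319.2] [np.float64(67.0), np.float64(26.0), np.float64(66.0), np.float64(26.0)] [np.float64(25.0), np.float64(-59.0), np.float64(-155.0), np.float64(121.0)]
wall+x top [ 630.6 -209.9   84. ]
wall-x top [ 505.3 -201.7   77.5]
wall+x base [ 631.3 -209.9    0. ]
wall+x [ 629.8 -211.9   84. ]
wall-x [ 504.3 -202.1   84. ]
stop+x [636.8 -37.9  79. ]
stop-x [527.7 -31.2  79. ]
side-x end [528.   84.7  39. ]
side-x wallend [ 508.4 -198.1   39. ]
side+x [649.8  80.9  39. ]
lidc1 [632.9 156.5 110. ]
lidc2 [623.7  50.5 110. ]
lidc3 [549.8  55.6 110. ]
lidc4 [560.9 160.1 110. ]
stop handle top [583.9 -10.5 102.8]
tub handle top [483.9 133.4 139.8]
tab end [586.5   6.3 109.3]
stop +x [635.6 -38.7  78.9]
smallgreen [ 684. -353.   50.]
brown [ 756. -278.   50.]
incense [380. 115.  50.]
```

Tray frame: origin about (582.5, -53.2), yaw -4°. The tub handle, the tab and the stop handle all agree with the stated offsets. The cases' measured tops are 74–77 mm against the stated 80, which is fine. Next, a move planner, then I start with purple.

```bash
cat >> h.py <<'E'
O=np.array([582.5,-53.2,0.]); A=np.radians(-4.)
def tw(x,y,z=0): return np.array([O[0]+x*np.cos(A)-y*np.sin(A),O[1]+x*np.sin(A)+y*np.cos(A),z])
def plan(wps,start=None,step=52):
    s=sense(); p=np.array(s['eef_pos']) if start is None else np.array(start[:3],float); yaw=s['ee_rot'][2] if start is None else start[3]
    out=[]
    for w in wps:
        w=list(w); q=np.array(w[:3],float); yt=yaw if len(w)<4 or w[3] is None else w[3]; st=w[4] if len(w)>4 else step
        n=max(1,int(np.ceil(max(np.linalg.norm(q-p)/st,abs(yt-yaw)/9.5))))
        d=(q-p)/n; dy=(yt-yaw)/n
        for i in range(n):
            c,sn=np.cos(np.radians(yaw)),np.sin(np.radians(yaw))
            out.append('%.3f %.3f %.3f %.4f'%((d[0]*c+d[1]*sn)/100,(d[0]*sn-d[1]*c)/100,-d[2]/100,-dy/360)); yaw+=dy
        p=q
    for i in range(0,len(out),12): print('; '.join(out[i:i+12]))
def st():
    s=sense(); print('t',round(s['time_s'],2),'pos',s['eef_pos'].round(1),'rot',s['ee_rot'].round(1),'F',s['wrist_force'].round(1),'open',round(s['opening'],1),'ff',s['finger_force'])
E
python3 - <<'E'
from h import *
plan([(400,280,230,115),(433.5,-207,150,72)])
E
```

```text
-0.384 -0.274 -0.011 0.0172; -0.411 -0.231 -0.011 0.0172; -0.433 -0.185 -0.011 0.0172; -0.451 -0.137 -0.011 0.0172; -0.463 -0.088 -0.011 0.0172; -0.470 -0.037 -0.011 0.0172; -0.471 0.014 -0.011 0.0172; -0.456 -0.175 0.080 0.0119; -0.467 -0.141 0.080 0.0119; -0.477 -0.105 0.080 0.0119; -0.483 -0.069 0.080 0.0119; -0.487 -0.033 0.080 0.0119
-0.488 0.004 0.080 0.0119; -0.486 0.040 0.080 0.0119; -0.482 0.077 0.080 0.0119; -0.475 0.113 0.080 0.0119; -0.465 0.148 0.080 0.0119
```

Call:
servo_tool:
  rows: "-0.384 -0.274 -0.011 0.0172; -0.411 -0.231 -0.011 0.0172; -0.433 -0.185 -0.011 0.0172; -0.451 -0.137 -0.011 0.0172; -0.463 -0.088 -0.011 0.0172; -0.470 -0.037 -0.011 0.0172; -0.471 0.014 -0.011 0.0172; -0.456 -0.175 0.080 0.0119; -0.467 -0.141 0.080 0.0119; -0.477 -0.105 0.080 0.0119; -0.483 -0.069 0.080 0.0119; -0.487 -0.033 0.080 0.0119"
  fingers: -1
  squeeze: 25

```text
time_s: 1.65
eef_pos: [417.2, 35.5, 190.2]
ee_rot: [180.0, 0.0, 93.5]
wrist_force: [0.9, -0.0, 0.5]
opening: 88.1
finger_force: 0.0
```

Call:
servo_tool:
  rows: "-0.488 0.004 0.080 0.0119; -0.486 0.040 0.080 0.0119; -0.482 0.077 0.080 0.0119; -0.475 0.113 0.080 0.0119; -0.465 0.148 0.080 0.0119; 0 0 0 0; 0 0 0 0"

```text
time_s: 2.52
eef_pos: [434.1, -205.7, 150.1]
ee_rot: [-179.9, -0.0, 72.2]
wrist_force: [0.2, 1.3, 0.0]
opening: 87.9
finger_force: 0.0
```

```bash
python3 - <<'E'
from h import *
snap('wrist','w1'); st()
plan([(433.5,-207,42,72)])
E
```

```text
t 2.58 pos [ 434.1 -205.2  150.3] rot [-179.9   -0.    72.2] F [ 0.1  0.2 -0.3] open 87.6 ff 0.0
-0.006 -0.000 0.361 0.0002; -0.006 -0.000 0.361 0.0002; -0.006 -0.000 0.361 0.0002
```

View pics/w1.png

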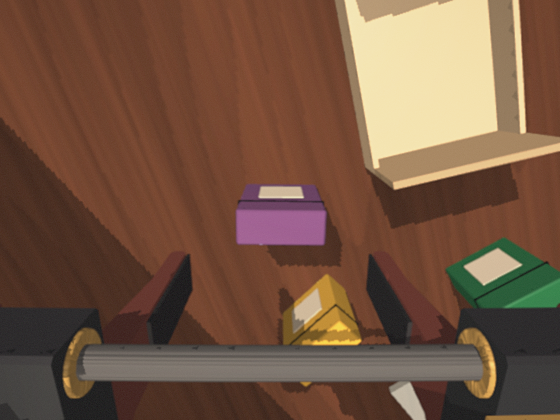

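The wrist view shows purple between the fingers horizontally, with its top centre near (281,222). I'll check that against the projection of the assumed pose.

```bash
python3 - <<'E'
from h import *
c=load('w1'); print(c['origin'],c['attitude'])
print(proj(c,[[433.3,-207,80],[434,-205,150],[433.3,-207,0]]))
q=np.array([atz(c,p,80)[:2] for p in [(237,206),(324,206),(326,244),(237,244)]]);print(q.round(1),q.mean(0), np.degrees(np.arctan2(*(q[1]-q[0])[::-1])))
q=np.array([atz(c,p,84)[:2] for p in [(367,170),(394,188),(560,152)]]);print(q.round(1));print(tw(-59,-150),tw(-59,-154))
E
```

```text
[ 459.7005865  -127.40610502  312.36509783] [ 1.62631847e+02  4.07332206e-02 -1.77939887e+01]
[[277.99775113 226.85085643]
 [277.65432461 270.48713892]
 [278.28436689 196.61033521]]
[[ 411.5 -184.3]
 [ 467.4 -202.3]
 [ 461.3 -229.3]
 [ 402.2 -210.4]] [ 435.6043941  -206.57349289] -17.7817033373355
[[ 500.2 -186.1]
 [ 514.2 -203.1]
 [ 622.1 -212.5]]
[ 513.18024997 -198.71897559    0.        ] [ 512.90122408 -202.70923179    0.        ]
```

Call:
servo_tool:
  rows: "0 0.01 0.36 0; 0 0 0.36 0; 0 0 0.36 0; 0 0 0 0"

```text
time_s: 3.08
eef_pos: [433.7, -204.0, 40.9]
ee_rot: [-179.7, -0.1, 72.3]
wrist_force: [-0.5, 0.3, 0.3]
opening: 87.9
finger_force: 0.0
```

Call:
servo_tool:
  rows: "0 0 0 0; 0 0 0 0; 0 0 0 0; 0 0 0 0; 0 0 0 0; 0 0 0 0"
  fingers: 1

```text
time_s: 3.82
eef_pos: [436.4, -207.1, 43.5]
ee_rot: [179.9, 0.0, 72.2]
wrist_force: [-0.1, 1.0, 8.3]
opening: 62.1
finger_force: 25.0
```

```bash
python3 - <<'E'
from h import *
st()
t=tw(0,-134,170); u=tw(0,-134,48)
plan([(434,-206,170,72),(*t,86),(*u,86,35)])
E
```

```text
t 3.83 pos [ 436.4 -207.1   43.5] rot [179.9   0.   72.2] F [-0.1  1.   8.3] open 62.1 ff 24.998352527618408
0.001 -0.009 -0.422 0.0001; 0.001 -0.009 -0.422 0.0001; 0.001 -0.009 -0.422 0.0001; 0.204 0.421 -0.000 -0.0130; 0.169 0.437 -0.000 -0.0130; 0.133 0.449 -0.000 -0.0130; 0.000 0.000 0.305 -0.0000; 0.000 0.000 0.305 -0.0000; 0.000 0.000 0.305 -0.0000; 0.000 0.000 0.305 -0.0000
```

Call:
servo_tool:
  rows: "0 0 -0.42 0; 0 0 -0.42 0; 0 0 -0.42 0; 0.204 0.421 0 -0.013; 0.169 0.437 0 -0.013; 0.133 0.449 0 -0.013; 0 0 0 0; 0 0 0 0"

```text
time_s: 4.82
eef_pos: [573.5, -186.8, 168.0]
ee_rot: [-179.9, -0.0, 86.2]
wrist_force: [-0.5, 0.5, -0.8]
opening: 61.8
finger_force: 25.0
```

```bash
python3 - <<'E'
from h import *
st()
plan([(*tw(0,-133.5,170),86),(*tw(0,-133.5,47),86,35)])
E
```

```text
t 4.83 pos [ 573.5 -186.8  168. ] rot [-179.9   -0.    86.2] F [-0.5  0.5 -0.8] open 61.8 ff 24.993670284748077
0.004 -0.004 -0.020 0.0005; 0.000 0.000 0.307 -0.0000; 0.000 0.000 0.307 -0.0000; 0.000 0.000 0.307 -0.0000; 0.000 0.000 0.307 -0.0000
```

Call:
servo_tool:
  rows: "0 0 0.3 0; 0 0 0.3 0; 0 0 0.3 0; 0 0 0.2 0; 0 0 0.09 0; 0 0 0 0; 0 0 0 0"

```text
time_s: 5.7
eef_pos: [575.1, -187.5, 50.4]
ee_rot: [179.9, 0.0, 86.2]
wrist_force: [0.3, -0.4, -0.4]
opening: 61.5
finger_force: 25.0
```

Call:
servo_tool:
  rows: "0 0 0 0; 0 0 0 0; 0 0 0 0; 0 0 0 0; 0 0 0 0"
  fingers: -0.7

```text
time_s: 6.32
eef_pos: [574.7, -187.0, 49.4]
ee_rot: [-180.0, 0.0, 86.2]
wrist_force: [0.5, -0.1, 0.2]
opening: 74.7
finger_force: 0.0
```

```bash
python3 - <<'E'
from h import *
st()
s=sense()['eef_pos']
plan([(s[0],s[1],150),(433,-316,150,116)])
E
```

```text
t 6.33 pos [ 574.7 -187.    49.4] rot [-180.     0.    86.2] F [ 0.5 -0.1  0.2] open 74.7 ff 0.0
0.000 0.000 -0.503 -0.0000; 0.000 0.000 -0.503 -0.0000; -0.345 -0.332 -0.000 -0.0207; -0.299 -0.374 -0.000 -0.0207; -0.248 -0.410 -0.000 -0.0207; -0.193 -0.439 -0.000 -0.0207
```

Call:
servo_tool:
  rows: "0 0 -0.5 0; 0 0 -0.5 0; -0.345 -0.332 0 -0.0207; -0.299 -0.374 0 -0.0207; -0.248 -0.41 0 -0.0207; -0.193 -0.439 0 -0.0207; 0 0 0 0; 0 0 0 0"
  fingers: -1

```text
time_s: 7.32
eef_pos: [433.2, -315.9, 149.4]
ee_rot: [180.0, 0.0, 115.9]
wrist_force: [0.8, 1.3, -0.1]
opening: 88.1
finger_force: 0.0
```

```bash
python3 - <<'E'
from h import *
c=snap('wrist','w2'); st()
print(proj(c,[[433,-316,80]]))
c=snap('top','t2')
a=np.hstack([cv2.imread('pics/w2.png'),cv2.resize(cv2.imread('pics/t2.png')[165:295,280:390],None,fx=3.2,fy=3.2)[:416].copy().__array__() if 0 else cv2.resize(cv2.imread('pics/t2.png')[165:305,305:385],(240,420))])
cv2.imwrite('pics/v2.png',a)
E
```

```text
t 7.38 pos [ 433.6 -315.6  149.4] rot [180.   0. 116.] F [ 0.7 -0.1 -0.8] open 87.8 ff 0.0
[[278.05686771 224.68527958]]
```

View pics/v2.png

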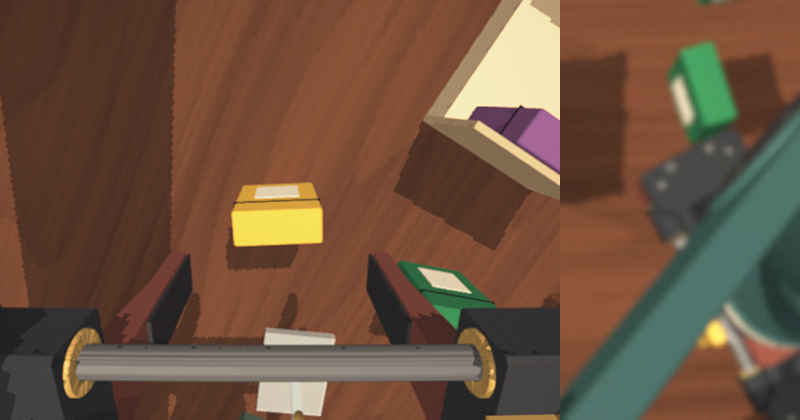

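Yellow sits at (277,224), as projected, and is turned about 2° further.

Call:
servo_tool:
  rows: "0 0 0.36 -0.0056; 0 0 0.36 0; 0 0 0.35 0; 0 0 0 0"

```text
time_s: 7.92
eef_pos: [432.2, -313.7, 40.3]
ee_rot: [-179.9, -0.3, 118.1]
wrist_force: [0.3, -0.2, 0.7]
opening: 87.8
finger_force: 0.0
```

Call:
servo_tool:
  rows: "0 0 0 0; 0 0 0 0; 0 0 0 0; 0 0 0 0; 0 0 0 0; 0 0 0 0"
  fingers: 1

```text
time_s: 8.68
eef_pos: [433.7, -316.7, 43.6]
ee_rot: [180.0, 0.1, 118.0]
wrist_force: [1.1, 1.0, 7.0]
opening: 61.9
finger_force: 25.0
```

```bash
python3 - <<'E'
from h import *
st(); 
plan([(433,-316,170,118),(*tw(0,-104,170),86)])
E
```

```text
t 8.68 pos [ 433.7 -316.7   43.6] rot [1.80e+02 1.00e-01 1.18e+02] F [1.1 1.  7. ] open 61.9 ff 25.001150965690613
0.003 -0.001 -0.421 0.0000; 0.003 -0.001 -0.421 0.0000; 0.003 -0.001 -0.421 0.0000; 0.147 0.401 -0.000 0.0178; 0.191 0.382 -0.000 0.0178; 0.232 0.358 -0.000 0.0178; 0.271 0.330 -0.000 0.0178; 0.306 0.298 -0.000 0.0178
```

Call:
servo_tool:
  rows: "0 0 -0.42 0; 0 0 -0.42 0; 0 0 -0.42 0; 0.147 0.401 0 0.0178; 0.191 0.382 0 0.0178; 0.232 0.358 0 0.0178; 0.271 0.33 0 0.0178; 0.306 0.298 0 0.0178; 0 0 0 0; 0 0 0 0"

```text
time_s: 9.93
eef_pos: [574.7, -157.0, 168.3]
ee_rot: [-179.9, 0.0, 86.1]
wrist_force: [-0.5, -0.8, -0.8]
opening: 61.8
finger_force: 25.0
```

```bash
python3 - <<'E'
from h import *
st()
plan([(*tw(0,-103.5,168),86),(*tw(0,-103.5,47),86,35)])
E
```

```text
t 9.93 pos [ 574.7 -157.   168.3] rot [-179.9    0.    86.1] F [-0.5 -0.8 -0.8] open 61.8 ff 24.999584555625916
0.006 0.005 0.003 0.0002; 0.000 0.000 0.302 -0.0000; 0.000 0.000 0.302 -0.0000; 0.000 0.000 0.302 -0.0000; 0.000 0.000 0.302 -0.0000
```

Call:
servo_tool:
  rows: "0.01 0 0.3 0; 0 0 0.3 0; 0 0 0.3 0; 0 0 0.2 0; 0 0 0.1 0; 0 0 0 0; 0 0 0 0"

```text
time_s: 10.8
eef_pos: [575.7, -156.6, 49.1]
ee_rot: [179.9, 0.0, 86.0]
wrist_force: [0.3, 0.6, -1.3]
opening: 61.9
finger_force: 25.0
```

Call:
servo_tool:
  rows: "0 0 0 0; 0 0 0 0; 0 0 0 0; 0 0 0 0; 0 0 0 0"
  fingers: -0.7

```text
time_s: 11.42
eef_pos: [575.5, -155.9, 48.4]
ee_rot: [-180.0, 0.0, 86.0]
wrist_force: [-0.5, 0.0, -0.4]
opening: 74.4
finger_force: 0.0
```

```bash
python3 - <<'E'
from h import *
st()
s=sense()['eef_pos']
plan([(s[0],s[1],150),(594.5,-326.5,150,104)])
E
```

```text
t 11.43 pos [ 575.5 -155.9   48.4] rot [-180.    0.   86.] F [-0.5  0.  -0.4] open 74.4 ff 0.0
0.000 0.000 -0.508 -0.0000; 0.000 0.000 -0.508 -0.0000; -0.422 0.077 -0.000 -0.0125; -0.427 0.044 -0.000 -0.0125; -0.429 0.010 -0.000 -0.0125; -0.428 -0.023 -0.000 -0.0125
```

Call:
servo_tool:
  rows: "0 0 -0.5 0; 0 0 -0.5 0; -0.422 0.077 0 -0.0125; -0.427 0.044 0 -0.0125; -0.429 0.01 0 -0.0125; -0.428 -0.023 0 -0.0125; 0 0 0 0; 0 0 0 0"
  fingers: -1

```text
time_s: 12.42
eef_pos: [594.0, -325.8, 148.0]
ee_rot: [-180.0, -0.1, 103.9]
wrist_force: [-0.6, 0.1, -0.1]
opening: 87.6
finger_force: 0.0
```

```bash
python3 - <<'E'
from h import *
c=snap('wrist','w3'); st()
print(proj(c,[[594.5,-326.5,80]]))
E
```

```text
t 12.47 pos [ 594.  -325.3  148.1] rot [-1.80e+02 -1.00e-01  1.04e+02] F [-0.4  0.3  0.4] open 87.9 ff 0.0
[[278.97925903 226.74274919]]
```

View pics/w3.png

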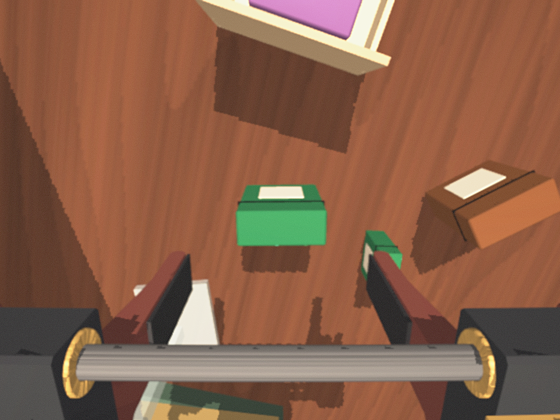

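```bash
python3 - <<'E'
from h import *
c=load('w3');T=load('top0')
for p in [(363,270),(369,232),(392,233),(401,265)]: print(atz(c,p,55).round(),atz(c,p,0).round())
print('stand',[atz(T,p,0).round() for p in [(391,219),(430,205),(439,230),(400,244)]],[atz(T,p,128).round() for p in [(410,224),(456,209)]])
q=np.array([atz(c,p,80)[:2] for p in [(237,206),(324,206),(326,244),(237,244)]]);print(q.mean(0))
E
```

```text
[ 669. -354.   55.] [ 690. -378.    0.]
[ 664. -323.   55.] [ 683. -339.    0.]
[ 681. -319.   55.] [ 704. -335.    0.]
[ 697. -343.   55.] [ 723. -364.   -0.]
stand [array([ 544., -425.,    0.]), array([ 576., -522.,    0.]), array([ 514., -539.,    0.]), array([ 482., -442.,    0.])] [array([ 512., -430.,  128.]), array([ 542., -531.,  128.])]
[ 595.58884594 -325.17554541]
```

Small green is about 15 mm clear of the finger. I'll narrow the opening a little and descend.

Call:
servo_tool:
  rows: "0 0.01 0 0; 0 0 0 0; 0 0 0.36 0; 0 0 0.36 0; 0 0 0.34 0; 0 0 0 0"
  fingers: -0.77

```text
time_s: 13.22
eef_pos: [593.4, -324.4, 39.8]
ee_rot: [-179.8, -0.2, 104.0]
wrist_force: [-0.9, 0.3, -0.2]
opening: 77.3
finger_force: 0.0
```

Call:
servo_tool:
  rows: "0 0 0 0; 0 0 0 0; 0 0 0 0; 0 0 0 0; 0 0 0 0; 0 0 0 0"
  fingers: 1

```text
time_s: 13.98
eef_pos: [596.6, -327.0, 44.3]
ee_rot: [179.9, 0.1, 104.0]
wrist_force: [0.2, -0.1, 6.6]
opening: 61.9
finger_force: 25.0
```

```bash
python3 - <<'E'
from h import *
st(); 
plan([(595.5,-325.5,170,104),(*tw(0,-73.5,170),86)])
E
```

```text
t 13.97 pos [ 596.6 -327.    44.3] rot [1.799e+02 1.000e-01 1.040e+02] F [ 0.2 -0.1  6.6] open 61.9 ff 24.99704360961914
0.006 -0.002 -0.419 -0.0000; 0.006 -0.002 -0.419 -0.0000; 0.006 -0.002 -0.419 -0.0000; 0.494 0.076 -0.000 0.0125; 0.498 0.037 -0.000 0.0125; 0.500 -0.002 -0.000 0.0125; 0.498 -0.041 -0.000 0.0125
```

Call:
servo_tool:
  rows: "0 0 -0.42 0; 0 0 -0.42 0; 0 0 -0.42 0; 0.494 0.076 0 0.0125; 0.498 0.037 0 0.0125; 0.5 0 0 0.0125; 0.498 -0.041 0 0.0125; 0 0 0 0; 0 0 0 0"

```text
time_s: 15.1
eef_pos: [577.7, -127.5, 168.8]
ee_rot: [180.0, 0.1, 86.1]
wrist_force: [-0.0, -0.5, -1.0]
opening: 61.9
finger_force: 25.0
```

```bash
python3 - <<'E'
from h import *
st()
plan([(*tw(0,-73.5,168),86),(*tw(0,-73.5,47),86,35)])
E
```

```text
t 15.1 pos [ 577.7 -127.5  168.8] rot [1.80e+02 1.00e-01 8.61e+01] F [-0.  -0.5 -1. ] open 61.9 ff 24.991991221904755
0.009 -0.004 0.008 0.0002; 0.000 0.000 0.302 -0.0000; 0.000 0.000 0.302 -0.0000; 0.000 0.000 0.302 -0.0000; 0.000 0.000 0.302 -0.0000
```

Call:
servo_tool:
  rows: "0.01 0 0.3 0; 0 0 0.3 0; 0 0 0.3 0; 0 0 0.2 0; 0 0 0.11 0; 0 0 0 0; 0 0 0 0"

```text
time_s: 15.98
eef_pos: [578.1, -127.1, 47.8]
ee_rot: [179.9, 0.0, 86.0]
wrist_force: [0.0, 0.9, -0.3]
opening: 61.6
finger_force: 25.0
```

Call:
servo_tool:
  rows: "0 0 0 0; 0 0 0 0; 0 0 0 0; 0 0 0 0; 0 0 0 0; 0 0 -0.5 0; 0 0 -0.5 0; 0 0 0 0"
  fingers: -0.7

```text
time_s: 16.98
eef_pos: [580.6, -127.2, 151.6]
ee_rot: [179.5, 0.1, 86.0]
wrist_force: [0.2, -0.2, 0.8]
opening: 74.3
finger_force: 0.0
```

```bash
python3 - <<'E'
from h import *
st()
plan([(*tw(-0.8,42.5,150),86),(*tw(-0.8,42.5,74),86)])
E
```

```text
t 16.98 pos [ 580.6 -127.2  151.6] rot [1.795e+02 1.000e-01 8.600e+01] F [ 0.2 -0.2  0.8] open 74.3 ff 0.0
0.388 -0.014 0.005 -0.0000; 0.388 -0.014 0.005 -0.0000; 0.388 -0.014 0.005 -0.0000; 0.000 0.000 0.380 -0.0000; 0.000 0.000 0.380 -0.0000
```

Call:
servo_tool:
  rows: "0.39 -0.005 0 0; 0.39 -0.005 0 0; 0.39 -0.005 0 0; 0 0 0 0; 0 0 0.38 0; 0 0 0.38 0; 0 0 0 0"
  fingers: 0

```text
time_s: 17.85
eef_pos: [581.0, -9.8, 68.3]
ee_rot: [-179.6, -0.0, 86.0]
wrist_force: [-0.7, 0.4, 0.6]
opening: 43.9
finger_force: 0.0
```

Call:
servo_tool:
  rows: "0 0 0 0; 0 0 0 0; 0 0 0 0; 0 0 0 0; 0 0 0 0; 0 0 0 0"
  fingers: 1

```text
time_s: 18.6
eef_pos: [586.1, -9.6, 72.5]
ee_rot: [179.8, 0.0, 86.0]
wrist_force: [4.3, -0.2, 7.1]
opening: 11.8
finger_force: 25.0
```

```bash
python3 - <<'E'
from h import *
c=snap('scene','s4');snap('wrist','w4');st()
a=cv2.imread('pics/s4.png')[170:330,230:430];cv2.imwrite('pics/v4.png',cv2.resize(a,None,fx=3.5,fy=3.5,interpolation=cv2.INTER_CUBIC))
E
```

```text
t 18.7 pos [586.1  -9.6  72.5] rot [179.8   0.   86. ] F [ 4.3 -0.6  5.3] open 11.8 ff 25.00824898481369
```

View pics/v4.png

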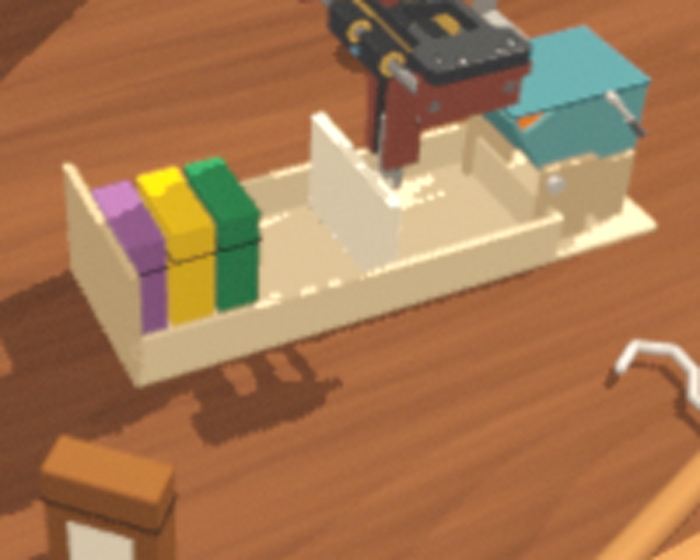

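All three cases stand in the row, in purple, yellow, green order, and the handle is pinched. Now I slide the stop.

Call:
servo_tool:
  rows: "-0.15 0 0 0; -0.15 0 0 0; -0.15 0 0 0; -0.15 0 0 0; -0.08 0 0 0; -0.04 0 0 0; 0 0 0 0; 0 0 0 0; 0 0 0 0"

```text
time_s: 19.82
eef_pos: [581.0, -81.9, 72.5]
ee_rot: [179.8, 0.1, 86.0]
wrist_force: [4.7, -2.7, 4.9]
opening: 11.7
finger_force: 25.0
```

Call:
servo_tool:
  rows: "-0.03 0 0 0; -0.03 0 0 0; -0.03 0 0 0; -0.03 0 0 0; 0 0 0 0; 0 0 0 0"

```text
time_s: 20.58
eef_pos: [580.2, -93.3, 72.5]
ee_rot: [179.8, 0.0, 86.0]
wrist_force: [4.9, 0.8, 5.8]
opening: 11.9
finger_force: 25.0
```

```bash
python3 - <<'E'
from h import *
st(); p=sense()['eef_pos']-O; print('stop est',p[0]*np.sin(-A)+p[1]*np.cos(A)+150-30)
E
```

```text
t 20.57 pos [580.2 -93.3  72.5] rot [179.8   0.   86. ] F [4.9 0.8 5.8] open 11.9 ff 25.008223056793213
stop est 79.80975701245157
```

Call:
servo_tool:
  rows: "-0.02 0 0 0; -0.02 0 0 0; 0 0 0 0; 0 0 0 0"

```text
time_s: 21.08
eef_pos: [580.1, -95.2, 72.5]
ee_rot: [179.8, -0.2, 86.0]
wrist_force: [5.2, 8.9, 7.2]
opening: 11.6
finger_force: 25.0
```

Call:
servo_tool:
  rows: "-0.015 0 0 0; -0.01 0 0 0; 0 0 0 0; 0 0 0 0"

```text
time_s: 21.58
eef_pos: [580.0, -95.4, 72.5]
ee_rot: [179.8, -0.3, 85.9]
wrist_force: [7.0, 16.9, 7.8]
opening: 12.0
finger_force: 25.0
```

Contact force has risen to 17 N with the stop at about 77.8, so the row is snug. I release and go to the lid tab.

Call:
servo_tool:
  rows: "0 0 0 0; 0 0 0 0; 0 0 0 0; 0 0 -0.4 0; 0 0 -0.5 0; 0 0 0 0"
  fingers: 0.2

```text
time_s: 22.32
eef_pos: [580.4, -100.8, 165.1]
ee_rot: [179.6, 0.1, 86.0]
wrist_force: [0.5, 0.2, -0.8]
opening: 34.9
finger_force: 0.0
```

```bash
python3 - <<'E'
from h import *
st()
plan([(*tw(0,76,165),86),(*tw(0,76,95),86)])
E
```

```text
t 22.32 pos [ 580.4 -100.8  165.1] rot [1.796e+02 1.000e-01 8.600e+01] F [ 0.5  0.2 -0.8] open 34.9 ff 0.0
0.412 -0.004 0.000 -0.0000; 0.412 -0.004 0.000 -0.0000; 0.412 -0.004 0.000 -0.0000; 0.000 0.000 0.350 -0.0000; 0.000 0.000 0.350 -0.0000
```

Call:
servo_tool:
  rows: "0.425 -0.004 0 0; 0.425 -0.004 0 0; 0.425 -0.004 0 0; 0 0 0 0; 0 0 0 0"

```text
time_s: 22.95
eef_pos: [584.8, 27.1, 160.4]
ee_rot: [-179.9, 0.0, 86.0]
wrist_force: [0.3, -0.9, -0.1]
opening: 34.8
finger_force: 0.0
```

```bash
python3 - <<'E'
from h import *
c=snap('wrist','w5');st();S=snap('scene','s5')
print(proj(c,[tw(0,57,110),tw(0,76,110),tw(0,76,95),tw(-110,178,141),tw(0,208,110)]))
a=np.hstack([c['image'][:,:,::-1],cv2.resize(S['image'][180:320,240:320,::-1],(240,420))]);cv2.imwrite('pics/v5.png',a)
E
```

```text
t 23.0 pos [585.1  26.7 160.6] rot [-179.9    0.    86. ] F [-0.5 -1.2  0.3] open 35.5 ff 0.0
[[283.44266502 268.2718016 ]
 [283.59283104 241.24770302]
 [283.3518609  232.83513364]
 [ 54.53142014  66.29871285]
 [284.81814333  10.00198734]]
```

View pics/v5.png

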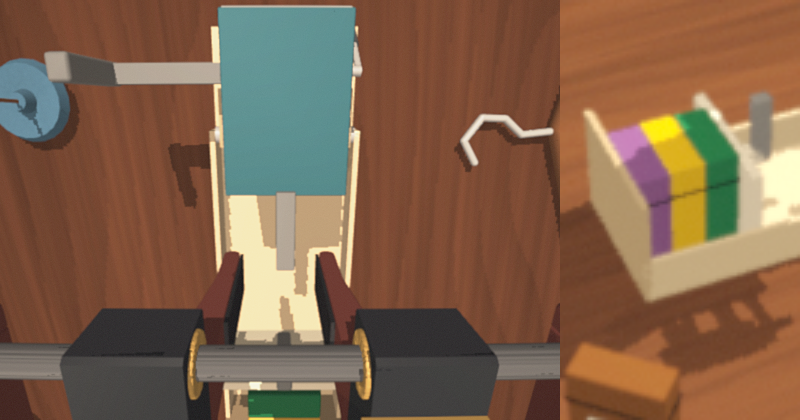

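```bash
python3 - <<'E'
from h import *
plan([(*tw(0,76,160),86),(*tw(0,76,95),86,35)])
print('open swing')
h=np.array([208,105]); r=132.1
pts=[]
a0=np.degrees(np.arctan2(5,132))
def sw(angs,start):
    pts=[h+r*np.array([-np.cos(np.radians(a0+a)),np.sin(np.radians(a0+a))]) for a in angs]
    plan([(*tw(0,p[0],p[1]-15),86,80) for p in pts],start=start)
g=lambda a:(h+r*np.array([-np.cos(np.radians(a0+a)),np.sin(np.radians(a0+a))]))
p0=g(0)
sw(np.arange(8,145,8)[:17],(*tw(0,p0[0],p0[1]-15),86))
E
```

```text
-0.036 0.029 0.008 -0.0002; 0.000 0.000 0.325 -0.0000; 0.000 0.000 0.325 -0.0000
open swing
0.020 0.000 -0.183 -0.0000; 0.045 0.000 -0.179 -0.0000; 0.070 -0.000 -0.171 -0.0000; 0.093 0.000 -0.159 -0.0000; 0.114 0.000 -0.145 -0.0000; 0.133 0.000 -0.128 -0.0000; 0.149 -0.000 -0.108 -0.0000; 0.163 0.000 -0.086 -0.0000; 0.173 -0.000 -0.063 -0.0000; 0.180 0.000 -0.038 -0.0000; 0.184 0.000 -0.012 -0.0000; 0.184 -0.000 0.013 -0.0000
0.180 0.000 0.039 -0.0000; 0.173 0.000 0.064 -0.0000; 0.162 -0.000 0.087 -0.0000; 0.149 0.000 0.109 -0.0000; 0.132 0.000 0.128 -0.0000
```

Call:
servo_tool:
  rows: "-0.036 0.029 0 0; 0 0 0.33 0; 0 0 0.32 0; 0 0 0 0; 0 0 0 0"

```text
time_s: 23.68
eef_pos: [589.0, 23.2, 97.2]
ee_rot: [179.9, 0.0, 86.0]
wrist_force: [-0.5, 0.0, 0.7]
opening: 35.5
finger_force: 0.0
```

Call:
servo_tool:
  rows: "0 0 0 0; 0 0 0 0; 0 0 0 0; 0 0 0 0; 0 0 0 0"
  fingers: 1
  squeeze: 15

```text
time_s: 24.3
eef_pos: [588.5, 23.7, 96.8]
ee_rot: [180.0, 0.0, 86.0]
wrist_force: [-0.5, -0.7, 3.6]
opening: 11.9
finger_force: 15.0
```

Tab pinched. I'll swing it halfway and check.

Call:
servo_tool:
  rows: "0.02 0 -0.183 0; 0.045 0 -0.179 0; 0.07 0 -0.171 0; 0.093 0 -0.159 0; 0.114 0 -0.145 0; 0.133 0 -0.128 0; 0.149 0 -0.108 0; 0.163 0 -0.086 0; 0.173 0 -0.063 0; 0.18 0 -0.038 0; 0 0 0 0"

```text
time_s: 25.68
eef_pos: [596.5, 139.4, 222.9]
ee_rot: [180.0, -0.1, 86.1]
wrist_force: [0.8, 0.3, 3.8]
opening: 12.0
finger_force: 15.0
```

Call:
servo_tool:
  rows: "0.184 0 -0.012 0; 0.184 0 0.013 0; 0.18 0 0.039 0; 0.173 0 0.064 0; 0.162 0 0.087 0; 0.149 0 0.109 0; 0.132 0 0.128 0; 0 0 0 0; 0 0 0 0"

```text
time_s: 26.8
eef_pos: [604.8, 257.4, 179.9]
ee_rot: [179.9, -0.3, 86.0]
wrist_force: [0.6, 6.0, 6.4]
opening: 12.1
finger_force: 15.0
```

Call:
servo_tool:
  rows: "0 0 0 0; 0 0 0 0; 0 0 0 0; 0 0 -0.4 0; 0 0 -0.4 0; 0 0 0 0"
  fingers: 0.3

```text
time_s: 27.55
eef_pos: [606.4, 254.1, 263.2]
ee_rot: [179.6, -0.1, 86.0]
wrist_force: [0.1, -0.7, 0.2]
opening: 30.8
finger_force: 0.0
```

```bash
python3 - <<'E'
from h import *
st();S=snap('scene','s6')
h=np.array([208,105])
for a in (126,137.5):
    r=np.radians(a+2.2); print(a,proj(S,[tw(0,h[0]-l*np.cos(r),h[1]+l*np.sin(r)) for l in (151,132,102)]).round(1).tolist())
print(proj(S,[tw(-110,178,141)]))
a=S['image'][120:260,310:470,::-1];cv2.imwrite('pics/v6.png',cv2.resize(a,None,fx=4,fy=4,interpolation=cv2.INTER_CUBIC))
E
```

```text
t 27.55 pos [606.4 254.1 263.2] rot [ 1.796e+02 -1.000e-01  8.600e+01] F [ 0.1 -0.7  0.2] open 30.8 ff 0.0
126 [[448.0, 132.1], [442.5, 139.1], [433.9, 150.0]]
137.5 [[453.7, 139.0], [447.6, 145.0], [437.9, 154.4]]
[[370.34618959 154.01086623]]
```

View pics/v6.png

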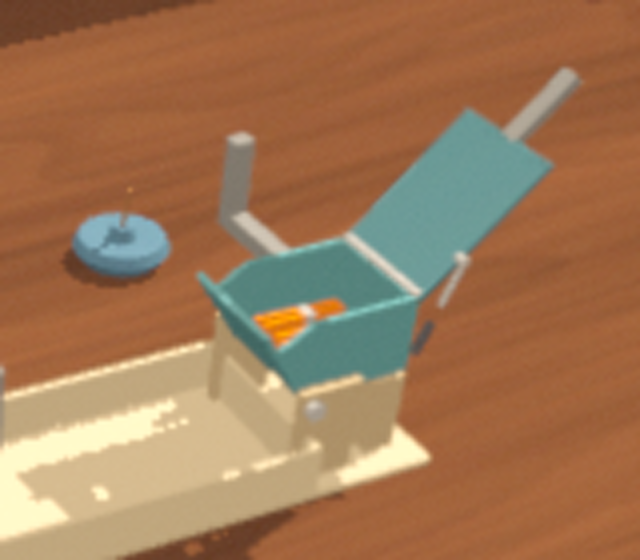

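The tab end is at (452.5,138.8) against a predicted (453.7,139) for 2.4 rad, so the lid is fully back. For tipping I'll turn the tool 90° so that its body clears the swinging lid. Then I push the handle over with closed fingers.

```bash
python3 - <<'E'
from h import *
plan([(*tw(-110.5,203,255),176),(*tw(-110.5,203,125),176)])
print('tip')
def cp(th): return np.array([47*np.cos(th)-70*np.sin(th)+138+13.5,47*np.sin(th)+70*np.cos(th)+55])
ths=np.linspace(0,1.3,17)
plan([(*tw(-110.5,*cp(t)),176,80) for t in ths],start=(*tw(-110.5,203,125),176))
print(cp(1.3))
E
```

```text
-0.105 -0.112 0.006 -0.0250; -0.086 -0.127 0.006 -0.0250; -0.065 -0.138 0.006 -0.0250; -0.043 -0.147 0.006 -0.0250; -0.019 -0.152 0.006 -0.0250; 0.005 -0.153 0.006 -0.0250; 0.029 -0.150 0.006 -0.0250; 0.052 -0.144 0.006 -0.0250; 0.074 -0.134 0.006 -0.0250; 0.094 -0.121 0.006 -0.0250; 0.000 0.000 0.433 -0.0000; 0.000 0.000 0.433 -0.0000
0.000 0.000 0.433 -0.0000
tip
0.000 -0.045 -0.000 -0.0000; -0.000 -0.058 -0.036 -0.0000; 0.000 -0.061 -0.031 -0.0000; 0.000 -0.063 -0.026 -0.0000; -0.000 -0.065 -0.021 -0.0000; 0.000 -0.067 -0.015 -0.0000; 0.000 -0.068 -0.010 -0.0000; -0.000 -0.068 -0.004 -0.0000; 0.000 -0.068 0.001 -0.0000; -0.000 -0.068 0.007 -0.0000; -0.000 -0.067 0.012 -0.0000; 0.000 -0.066 0.018 -0.0000
-0.000 -0.064 0.023 -0.0000; 0.000 -0.062 0.028 -0.0000; 0.000 -0.060 0.033 -0.0000; -0.000 -0.057 0.038 -0.0000; -0.000 -0.054 0.042 -0.0000
[ 96.62337197 119.01215272]
```

Call:
servo_tool:
  rows: "-0.105 -0.112 0 -0.025; -0.086 -0.127 0 -0.025; -0.065 -0.138 0 -0.025; -0.043 -0.147 0 -0.025; -0.019 -0.152 0 -0.025; 0.005 -0.153 0 -0.025; 0.029 -0.15 0 -0.025; 0.052 -0.144 0 -0.025; 0.074 -0.134 0 -0.025; 0.094 -0.121 0 -0.025; 0 0 0 0; 0 0 0 0"
  fingers: 1

```text
time_s: 29.1
eef_pos: [485.5, 157.1, 258.9]
ee_rot: [-180.0, -0.1, 175.8]
wrist_force: [-1.4, -0.3, -0.4]
opening: 0.4
finger_force: 0.0
```

```bash
python3 - <<'E'
from h import *
st();plan([(*tw(-110.5,203,255),176),(*tw(-110.5,203,125),176)])
E
```

```text
t 29.1 pos [485.5 157.1 258.9] rot [-1.800e+02 -1.000e-01  1.758e+02] F [-1.4 -0.3 -0.4] open 0.4 ff 0.0
-0.009 -0.001 0.039 -0.0005; 0.000 0.000 0.433 -0.0000; 0.000 0.000 0.433 -0.0000; 0.000 0.000 0.433 -0.0000
```

Call:
servo_tool:
  rows: "-0.01 0 0.3 0; 0 0 0.44 0; 0 0 0.4 0; 0 0 0.2 0; 0 0 0 0; 0 0 0 0"

```text
time_s: 29.85
eef_pos: [487.4, 157.3, 126.1]
ee_rot: [180.0, 0.1, 175.9]
wrist_force: [0.9, -0.9, -0.5]
opening: 0.4
finger_force: 0.0
```

Call:
servo_tool:
  rows: "0 -0.045 0 0; 0 -0.058 -0.036 0; 0 -0.061 -0.031 0; 0 -0.063 -0.026 0; 0 -0.065 -0.021 0; 0 -0.067 -0.015 0; 0 -0.068 -0.01 0; 0 0 0 0"

```text
time_s: 30.85
eef_pos: [483.5, 113.4, 139.3]
ee_rot: [-179.9, -0.0, 176.0]
wrist_force: [1.2, 0.9, 1.4]
opening: 0.5
finger_force: 0.6
```

```bash
python3 - <<'E'
from h import *
st();S=snap('scene','s7')
p=sense()['eef_pos']-O;print(p[0]*np.cos(A)+p[1]*np.sin(A),-p[0]*np.sin(A)+p[1]*np.cos(A))
a=S['image'][100:260,310:470,::-1];cv2.imwrite('pics/v7.png',cv2.resize(a,None,fx=3,fy=3,interpolation=cv2.INTER_CUBIC))
E
```

```text
t 30.85 pos [483.5 113.4 139.3] rot [-179.9   -0.   176. ] F [1.2 0.9 1.4] open 0.5 ff 0.572813224280253
-110.58463197265033 159.52982915192334
```

View pics/v7.png

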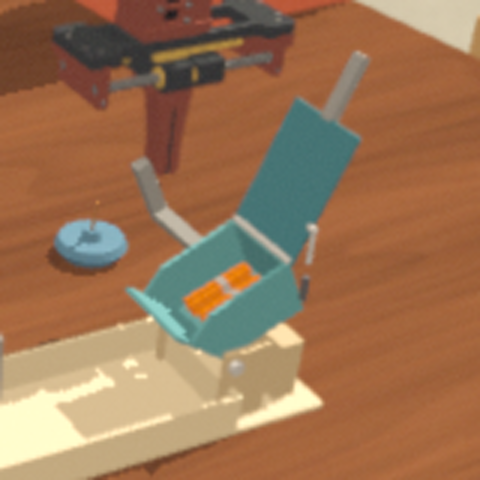

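The handle push works: tilt is about 0.4 and the lid stays back. I continue past 1.15.

Call:
servo_tool:
  rows: "0 -0.068 -0.004 0; 0 -0.068 0 0; 0 -0.068 0.007 0; 0 -0.067 0.012 0; 0 -0.066 0.018 0; 0 -0.064 0.023 0; 0 -0.062 0.028 0; 0 -0.06 0.033 0; 0 -0.057 0.038 0; 0 -0.054 0.042 0; 0 0 0 0; 0 0 0 0"

```text
time_s: 32.4
eef_pos: [478.7, 51.3, 119.5]
ee_rot: [180.0, -0.1, 176.0]
wrist_force: [0.0, 0.1, 0.2]
opening: 0.9
finger_force: 0.0
```

Call:
servo_tool:
  rows: "0 0 0 0; 0 0 -0.3 0; 0 0 -0.5 0; 0 0 -0.4 0; 0 0 0 0; 0 0 0 0; 0 0 0 0; 0 0 0 0; 0 0 0 0; 0 0 0 0; 0 0 0 0; 0 0 0 0"

```text
time_s: 33.9
eef_pos: [479.1, 51.1, 239.8]
ee_rot: [-180.0, -0.0, 176.0]
wrist_force: [0.6, -0.2, 0.2]
opening: 0.2
finger_force: 0.0
```

Call:
servo_tool:
  rows: "0 0 0 0; 0 0 0 0; 0 0 0 0; 0 0 0 0; 0 0 0 0; 0 0 0 0; 0 0 0 0; 0 0 0 0; 0 0 0 0; 0 0 0 0; 0 0 0 0; 0 0 0 0"

```text
time_s: 35.4
eef_pos: [479.1, 51.1, 239.8]
ee_rot: [-180.0, -0.0, 176.0]
wrist_force: [0.2, 0.5, -0.2]
opening: 0.6
finger_force: 0.0
```

Call:
servo_tool:
  rows: "0 0 0 0; 0 0 0 0; 0 0 0 0; 0 0 0 0; 0 0 0 0; 0 0 0 0; 0 0 0 0; 0 0 0 0; 0 0 0 0; 0 0 0 0; 0 0 0 0; 0 0 0 0"

```text
time_s: 36.9
eef_pos: [479.1, 51.1, 239.8]
ee_rot: [-180.0, -0.0, 176.0]
wrist_force: [-0.3, 0.6, -0.7]
opening: 0.6
finger_force: 0.0
```

```bash
python3 - <<'E'
from h import *
st();S=snap('scene','s8')
h=np.array([-74.6+138,42.8+55])
for th in (1.3,2.0):
    R=np.array([[np.cos(th),-np.sin(th)],[np.sin(th),np.cos(th)]])
    b=np.radians(180-137.5-2.2); f=np.array([70,50]); d=np.array([np.cos(b),np.sin(b)])
    for l in (132,151): q=R@(f+l*d)+[138,55]; print(th,l,q.round(1),proj(S,[tw(0,*q)]).round(1))
    print('handle',(R@[40,70]+[138,55]).round(1))
a=S['image'][100:300,220:450,::-1];cv2.imwrite('pics/v8.png',cv2.resize(a,None,fx=3,fy=3,interpolation=cv2.INTER_CUBIC))
E
```

```text
t 36.9 pos [479.1  51.1 239.8] rot [-180.   -0.  176.] F [-0.3  0.6 -0.7] open 0.6 ff 0.0
1.3 132 [ 53.2 255.7] [[352.3 138.4]]
1.3 151 [ 45.2 272.9] [[349.4 131.1]]
handle [ 81.3 112.3]
2.0 132 [-56.1 153.9] [[301.5 193.4]]
2.0 151 [-73.3 161.9] [[293.8 191.9]]
handle [57.7 62.2]
```

View pics/v8.png

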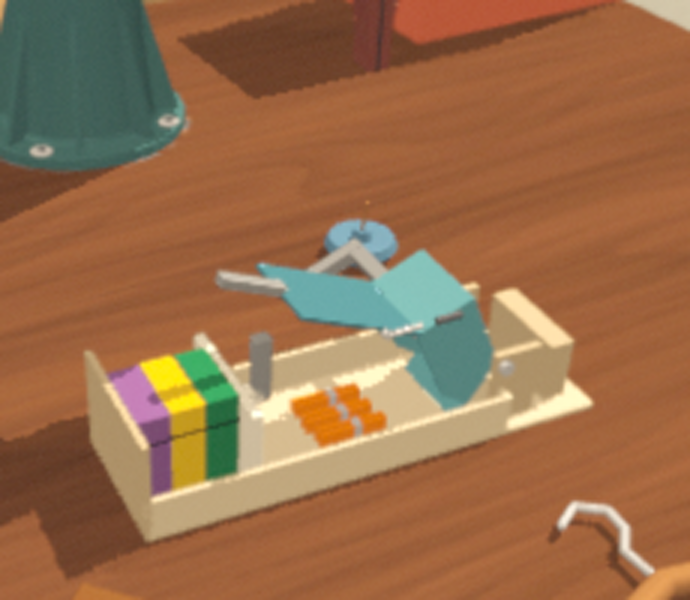

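All three pegs lie in the free end and the tub is at 2.0 (tab end at (292.7,191.7), predicted (293.8,191.9)). I'll bring the tub back by pulling the tab along its circle, which presses the lid onto its own stop. Then I finish with the handle.

```bash
python3 - <<'E'
from h import *
plan([(*tw(-60,20,240),131),(*tw(0,-56.1,240),86)])
print('down');plan([(*tw(0,-56.1,139),86)],start=(*tw(0,-56.1,240),86))
v=np.array([-194.1,98.9])
def q(th):
    a=th-2.0; return np.array([v[0]*np.cos(a)-v[1]*np.sin(a)+138,v[0]*np.sin(a)+v[1]*np.cos(a)+55-15])
plan([(*tw(0,*q(t)),86,80) for t in np.linspace(2.0,0.95,19)[1:]],start=(*tw(0,*q(2.0)),86))
print(q(2.0),q(.95),tw(0,*q(.95)))
E
```

```text
-0.101 -0.154 -0.000 0.0250; -0.124 -0.136 -0.000 0.0250; -0.143 -0.115 -0.000 0.0250; -0.160 -0.091 -0.000 0.0250; -0.172 -0.065 -0.000 0.0250; -0.192 -0.023 -0.000 0.0250; -0.194 0.008 -0.000 0.0250; -0.190 0.038 -0.000 0.0250; -0.182 0.067 -0.000 0.0250; -0.169 0.095 -0.000 0.0250
down
0.000 0.000 0.505 -0.0000; 0.000 0.000 0.505 -0.0000
0.061 -0.000 -0.111 -0.0000; 0.067 -0.000 -0.108 -0.0000; 0.074 0.000 -0.104 -0.0000; 0.079 0.000 -0.099 -0.0000; 0.085 -0.000 -0.094 -0.0000; 0.090 0.000 -0.089 -0.0000; 0.095 -0.000 -0.084 -0.0000; 0.100 0.000 -0.078 -0.0000; 0.105 0.000 -0.072 -0.0000; 0.109 -0.000 -0.066 -0.0000; 0.112 0.000 -0.059 -0.0000; 0.116 -0.000 -0.053 -0.0000
0.118 0.000 -0.046 -0.0000; 0.121 0.000 -0.039 -0.0000; 0.123 -0.000 -0.032 -0.0000; 0.125 0.000 -0.025 -0.0000; 0.126 -0.000 -0.017 -0.0000; 0.127 0.000 -0.010 -0.0000
[-56.1 138.9] [127.20961662 257.57662472] [591.37369428  73.69974038 257.57662472]
```

Call:
servo_tool:
  rows: "-0.101 -0.154 0 0.025; -0.124 -0.136 0 0.025; -0.143 -0.115 0 0.025; -0.16 -0.091 0 0.025; -0.172 -0.065 0 0.025; -0.192 -0.023 0 0.025; -0.194 0.008 0 0.025; -0.19 0.038 0 0.025; -0.182 0.067 0 0.025; -0.169 0.095 0 0.025; 0 0 0 0; 0 0 0 0"
  fingers: 0.2
  squeeze: 20

```text
time_s: 38.45
eef_pos: [578.1, -108.6, 239.5]
ee_rot: [-179.9, -0.0, 86.2]
wrist_force: [-0.2, -0.1, -0.5]
opening: 35.3
finger_force: 0.0
```

```bash
python3 - <<'E'
from h import *
st();plan([(*tw(0,-56.1,240),86),(*tw(0,-56.1,139),86)])
E
```

```text
t 38.45 pos [ 578.1 -108.6  239.5] rot [-179.9   -0.    86.2] F [-0.2 -0.1 -0.5] open 35.3 ff 0.0
-0.005 0.005 -0.005 0.0005; 0.000 0.000 0.505 -0.0000; 0.000 0.000 0.505 -0.0000
```

Call:
servo_tool:
  rows: "-0.005 0.005 0.4 0.0005; 0 0 0.4 0; 0 0 0.2 0; 0 0 0 0"

```text
time_s: 38.95
eef_pos: [577.2, -108.5, 138.3]
ee_rot: [-179.8, -0.1, 85.9]
wrist_force: [-0.3, 0.1, -0.1]
opening: 35.2
finger_force: 0.0
```

Call:
servo_tool:
  rows: "0 0 0 0; 0 0 0 0; 0 0 0 0; 0 0 0 0; 0 0 0 0"
  fingers: 1

```text
time_s: 39.58
eef_pos: [579.3, -110.1, 140.2]
ee_rot: [180.0, 0.0, 85.8]
wrist_force: [-2.5, -2.8, 2.6]
opening: 12.0
finger_force: 20.0
```

Call:
servo_tool:
  rows: "0.061 0 -0.111 0; 0.067 0 -0.108 0; 0.074 0 -0.104 0; 0.079 0 -0.099 0; 0 0 0 0"

```text
time_s: 40.2
eef_pos: [581.3, -80.6, 182.8]
ee_rot: [180.0, -0.0, 85.9]
wrist_force: [-1.6, -0.8, 0.1]
opening: 11.7
finger_force: 20.0
```

Holding and lifting with low force. I continue to tilt 0.95.

Call:
servo_tool:
  rows: "0.085 0 -0.094 0; 0.09 0 -0.089 0; 0.095 0 -0.084 0; 0.1 0 -0.078 0; 0.105 0 -0.072 0; 0.109 0 -0.066 0; 0.112 0 -0.059 0; 0.116 0 -0.053 0; 0 0 0 0"

```text
time_s: 41.32
eef_pos: [587.0, 0.3, 242.0]
ee_rot: [180.0, -0.0, 85.9]
wrist_force: [-2.6, -0.3, 1.0]
opening: 11.7
finger_force: 20.0
```

Call:
servo_tool:
  rows: "0.118 0 -0.046 0; 0.121 0 -0.039 0; 0.123 0 -0.032 0; 0.125 0 -0.025 0; 0.126 0 -0.017 0; 0.127 0 -0.01 0; 0 0 0 0; 0 0 0 0"

```text
time_s: 42.32
eef_pos: [592.4, 73.8, 258.6]
ee_rot: [-180.0, -0.0, 85.8]
wrist_force: [-4.9, -0.3, 4.8]
opening: 11.9
finger_force: 20.0
```

```bash
python3 - <<'E'
from h import *
st();S=snap('scene','s9')
a=S['image'][60:280,240:450,::-1];cv2.imwrite('pics/v9.png',cv2.resize(a,None,fx=2.6,fy=2.6,interpolation=cv2.INTER_CUBIC))
th=.95;R=np.array([[np.cos(th),-np.sin(th)],[np.sin(th),np.cos(th)]])
for n,x,p in [('handle top',-110,(40,86)),('hinge+',37,(70,50)),('hinge-',-37,(70,50)),('tab end',0,(70+151*np.cos(.703),50+151*np.sin(.703)))]:
    q=R@p+[138,55]; print(n,q.round(),((proj(S,[tw(x,*q)])-[240,60])*2.6).round())
E
```

```text
t 42.33 pos [592.4  73.8 258.6] rot [-180.    -0.    85.8] F [-4.9 -0.3  4.8] open 11.9 ff 20.003889799118042
handle top [ 91. 138.] [[257. 266.]]
hinge+ [138. 141.] [[393. 331.]]
hinge- [138. 141.] [[345. 289.]]
tab end [126. 292.] [[378. 145.]]
```

View pics/v9.png

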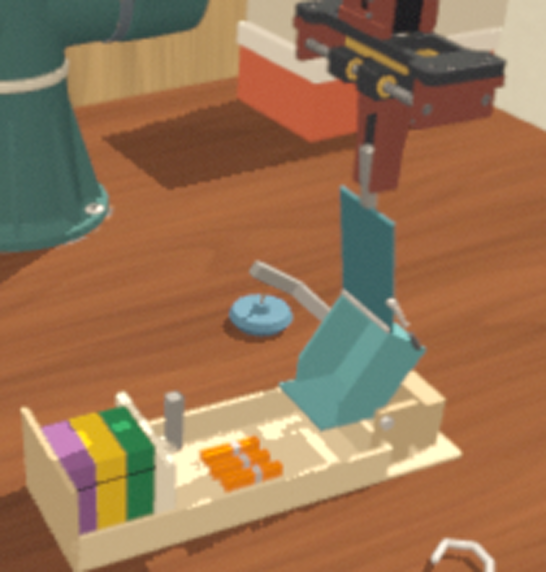

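Tilt is 0.95 as predicted (handle top at (257,266)). The cases are still packed and the pegs are in. I release, then push from the -y side with closed fingers so the tub can sink back freely with its lid fully back.

Call:
servo_tool:
  rows: "0 0 0 0; 0 0 0 0; 0 0 0 0; 0 0 -0.35 0; 0 0 -0.35 0; -0.25 0 0 0; -0.25 0 0 0"
  fingers: 0.3

```text
time_s: 43.25
eef_pos: [589.5, 22.8, 329.1]
ee_rot: [179.9, 0.0, 85.9]
wrist_force: [0.1, -0.5, -0.6]
opening: 30.6
finger_force: 0.0
```

Call:
servo_tool:
  rows: "0 0 0 0; 0 0 0 0; 0 0 0.35 0; 0 0 0.35 0; 0 0 0 0; 0.1 0 0 0; 0.1 0 0 0; 0.07 0 0 0; 0.07 0 0 0; 0.07 0 0 0; 0.07 0 0 0; 0.07 0 0 0"
  fingers: 1

```text
time_s: 44.75
eef_pos: [592.9, 78.5, 258.3]
ee_rot: [-180.0, 0.0, 85.8]
wrist_force: [0.4, -0.3, 0.3]
opening: 0.7
finger_force: 0.1
```

Call:
servo_tool:
  rows: "0.07 0 0 0; 0.07 0 0 0; 0.07 0 0 0; 0.07 0 0 0; 0.07 0 0 0; 0.07 0 0 0; 0.07 0 0 0; 0.07 0 0 0; 0 0 0 0; 0 0 0 0; 0 0 0 0; 0 0 0 0"

```text
time_s: 46.25
eef_pos: [597.0, 133.7, 258.4]
ee_rot: [180.0, 0.0, 85.8]
wrist_force: [-0.1, -0.7, -0.7]
opening: 0.3
finger_force: 0.0
```

Call:
servo_tool:
  rows: "0 0 -0.3 0; 0 0 -0.3 0; 0 0 0 0; 0 0 0 0; 0 0 0 0; 0 0 0 0; 0 0 0 0; 0 0 0 0; 0 0 0 0; 0 0 0 0; 0 0 0 0; 0 0 0 0"
  fingers: 0.2

```text
time_s: 47.75
eef_pos: [597.0, 133.9, 318.4]
ee_rot: [-180.0, 0.0, 85.8]
wrist_force: [1.1, -0.2, 0.1]
opening: 35.1
finger_force: 0.0
```

```bash
python3 - <<'E'
from h import *
st();S=snap('scene','s10')
p=sense()['eef_pos']-O;print(p[0]*np.cos(A)+p[1]*np.sin(A),-p[0]*np.sin(A)+p[1]*np.cos(A))
a=S['image'].astype(float); b=load('s6')['image'].astype(float)
# compare with level/open picture around handle, lid, tub
for n,(x0,y0,x1,y1) in {'handle':(362,150,380,178),'lid':(405,145,450,195),'tub':(360,180,420,220)}.items(): print(n,abs(a-b)[y0:y1,x0:x1].mean().round(1), abs(load('s9')['image']-b)[y0:y1,x0:x1].mean().round(1))
E
```

```text
t 47.75 pos [597.  133.9 318.4] rot [-180.     0.    85.8] F [ 1.1 -0.2  0.1] open 35.1 ff 0.0
1.4263129091820712 187.70540425041202
handle 1.5 33.8
lid 1.5 38.0
tub 7.0 39.1
```

Tub level with the lid back: the picture matches the earlier level-and-open one. Now I close the lid.

```bash
python3 - <<'E'
from h import *
h=np.array([208,105]); r=132.1
g=lambda a:(h+r*np.array([-np.cos(np.radians(2.2+a)),np.sin(np.radians(2.2+a))]))
q=lambda a:tw(0,g(a)[0],g(a)[1]-15)
p=q(137.5);print(p)
plan([(p[0],p[1],300,86),(*p,86)])
print('swing');plan([(*q(a),86,80) for a in np.linspace(137.5,0,18)[1:]],start=(*p,86))
E
```

```text
[604.03720568 254.79639056 175.44092987]
0.403 -0.006 0.061 -0.0002; 0.403 -0.006 0.061 -0.0002; 0.403 -0.005 0.061 -0.0002; 0.000 0.000 0.415 -0.0000; 0.000 0.000 0.415 -0.0000; 0.000 0.000 0.415 -0.0000
swing
-0.130 -0.000 -0.133 -0.0000; -0.148 -0.000 -0.114 -0.0000; -0.162 0.000 -0.092 -0.0000; -0.173 -0.000 -0.068 -0.0000; -0.181 0.000 -0.043 -0.0000; -0.186 0.000 -0.017 -0.0000; -0.186 -0.000 0.009 -0.0000; -0.183 0.000 0.035 -0.0000; -0.176 -0.000 0.061 -0.0000; -0.166 -0.000 0.085 -0.0000; -0.152 0.000 0.107 -0.0000; -0.136 0.000 0.128 -0.0000
-0.116 -0.000 0.146 -0.0000; -0.095 0.000 0.161 -0.0000; -0.071 -0.000 0.172 -0.0000; -0.046 0.000 0.181 -0.0000; -0.020 0.000 0.185 -0.0000
```

Call:
servo_tool:
  rows: "0.403 -0.005 0 0; 0.403 -0.005 0 0; 0.403 -0.005 0 0; 0 0 0.4 0; 0 0 0.5 0; 0 0 0.53 0; 0 0 0 0; 0 0 0 0"
  squeeze: 15

```text
time_s: 48.8
eef_pos: [605.5, 255.0, 177.2]
ee_rot: [179.9, -0.0, 85.8]
wrist_force: [0.1, 0.3, 1.2]
opening: 35.3
finger_force: 0.0
```

Call:
servo_tool:
  rows: "0 0 0 0; 0 0 0 0; 0 0 0 0; 0 0 0 0; 0 0 0 0"
  fingers: 1

```text
time_s: 49.42
eef_pos: [604.8, 255.0, 176.6]
ee_rot: [179.9, -0.0, 85.8]
wrist_force: [-1.6, 0.7, 6.5]
opening: 11.9
finger_force: 15.0
```

Call:
servo_tool:
  rows: "-0.13 0 -0.133 0; -0.148 0 -0.114 0; -0.162 0 -0.092 0; -0.173 0 -0.068 0; -0.181 0 -0.043 0; -0.186 0 -0.017 0; -0.186 0 0.009 0; -0.183 0 0.035 0; -0.176 0 0.061 0; -0.166 0 0.085 0; -0.152 0 0.107 0; -0.136 0 0.128 0"

```text
time_s: 50.92
eef_pos: [590.5, 53.7, 180.4]
ee_rot: [179.9, 0.2, 85.8]
wrist_force: [1.1, -7.5, 9.3]
opening: 11.6
finger_force: 15.0
```

Call:
servo_tool:
  rows: "-0.116 0 0.146 0; -0.095 0 0.161 0; -0.071 0 0.172 0; -0.046 0 0.181 0; -0.02 0 0.185 0; 0 0 0 0; 0 0 0 0"

```text
time_s: 51.8
eef_pos: [587.9, 18.9, 94.6]
ee_rot: [179.9, 0.3, 85.9]
wrist_force: [4.2, -11.2, 0.0]
opening: 11.9
finger_force: 15.0
```

Call:
servo_tool:
  rows: "0 0 0 0; 0 0 0 0; 0 0 0 0; 0 0 -0.3 0; 0 0 -0.5 0; 0 0 -0.5 0; -0.3 0.5 0 0; -0.3 0.5 0 0; -0.2 0.5 0 0; 0 0 0 0; 0 0 0 0"
  fingers: 0.2

```text
time_s: 53.18
eef_pos: [729.9, -67.5, 224.1]
ee_rot: [-179.9, -0.0, 85.8]
wrist_force: [-0.4, 0.0, -0.6]
opening: 35.1
finger_force: 0.0
```

```bash
python3 - <<'E'
from h import *
st();S=snap('scene','s11');T=snap('top','t11')
a=cv2.resize(S['image'][130:290,230:430,::-1],(800,640)[:2])[:,:];a=cv2.resize(a,(500,400))
b=cv2.resize(S['image'][:,:,::-1],(300,225)); w=cv2.resize(T['image'][60:290,100:400,::-1],(300,230))
v=np.vstack([a,np.zeros((55,500,3),np.uint8)]);cv2.imwrite('pics/v11.png',np.hstack([v,np.vstack([b,w])]))
z=load('scene0')['image'].astype(float)
print(abs(S['image']-z)[150:215,355:415].mean())
for s in (76,78,80): print(s,proj(S,[tw(53,-150+s,79),tw(-53,-150+s,79)]).round(1).tolist())
E
```

```text
t 53.17 pos [729.9 -67.5 224.1] rot [-179.9   -0.    85.8] F [-0.4  0.  -0.6] open 35.1 ff 0.0
25.133846153846154
76 [[303.8, 239.2], [283.8, 211.4]]
78 [[304.7, 239.0], [284.7, 211.2]]
80 [[305.6, 238.7], [285.5, 211.0]]
```

View pics/v11.png

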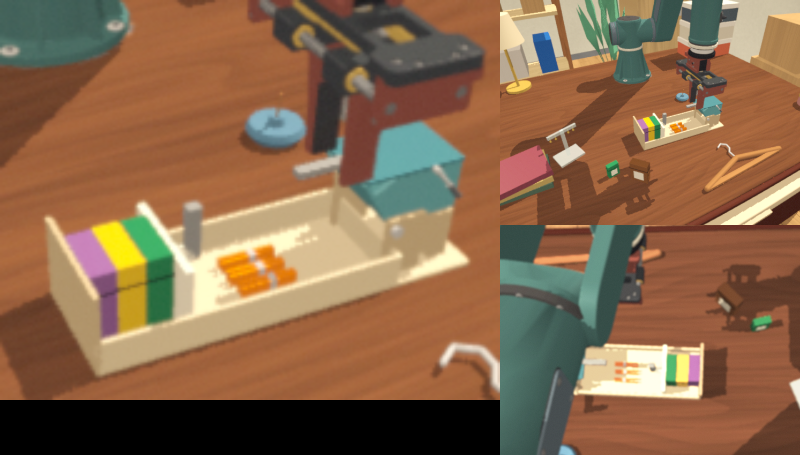

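The lid is shut, the tub is level, the three pegs lie in the free end, and the row is snug against the stop. I'll make a last check that the row hasn't shifted since packing, then hand in.

```bash
python3 - <<'E'
from h import *
a=load('s5')['image'];b=load('s11')['image']
g=lambda i:cv2.cvtColor(i[185:290,240:322],cv2.COLOR_RGB2GRAY).astype(np.float32)
d=abs(g(a)-g(b)); print(d.mean(),d.max(),cv2.phaseCorrelate(g(a),g(b)))
if d.mean()<4: print(finish_job())
E
```

```text
7.7022066 115.0 ((-0.09337788014643422, -0.09813809632606052), 0.8430079793733825)
```

```bash
python3 - <<'E'
from h import *
g=lambda n:cv2.cvtColor(load(n)['image'][200:280,245:312],cv2.COLOR_RGB2GRAY).astype(np.float32)
for n in ('s5','s8','s9'): print(n,abs(g(n)-g('s11')).mean(),cv2.phaseCorrelate(g(n),g('s11')))
s=max(abs(np.array(cv2.phaseCorrelate(g(n),g('s11'))[0])).max() for n in ('s5','s8'))
if s<0.3: print(finish_job())
E
```

```text
s5 8.175 ((-0.06206844197893702, -0.15140242576674723), 0.8323564272787836)
s8 6.2623134 ((0.01141292221458201, -0.06545313867403735), 0.9000951111316681)
s9 7.8817163 ((0.009139902659519805, -0.0650166507912644), 0.8124659723705716)
the job is handed in; nothing more can be done
None
```

The job is handed in: the three cases are packed snug (stop at about 78 mm), all three pegs are in the free end of the tray, and the tub is level with its lid shut; I returned the tub from its tip mainly by its lid tab (lid fully back), not the side handle.

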